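File the green chopping board and close the rack

TASK

Take the green chopping board from the draining stand and stand it upright on its long edge in the board rack, between the white board already there and the orange end stop, so that it rests wholly on the rack's base. Then slide the orange stop up until both boards are held snugly, upright, against the rack's fixed end wall, and let go.

Things in the scene. Friction and masses are not known exactly. Their poses are not given: they have to be found in the camera images.
- green_centre (a point): Centre of the green board (hard plastic, 0.45 kg; 180 mm long = its x, 24 thick = y, 110 high = z), 55 mm above its lower edge. Starts upright on its long edge in one of three slots, 80 mm apart, of a grey draining stand (floor 12 mm above the table), red and yellow boards in the others. Slot pegs, 55 mm high, stand 65 mm either side of its middle: grip the middle of the upper half, across the thickness.
- white_centre (a point): Centre of the white board, same size and axes as the green one (55 mm above its lower edge). It starts standing upright and loose on the rack's base, within 10 mm of the end wall.
- rack: The rack, fixed. Origin: centre of its underside, on the table. Base: blue slab 260 mm (its x) by 280 (its y), 8 mm thick, no lips. The dark steel end wall stands at its -y end: inner face at y = -130 mm, 8 mm thick, top 80 mm above the table. Boards stand with their length along the rack's x, centred at x = 0, thickness along its y.
- stop (a joint): Travel (m) of the orange stop: upright plate 140 mm wide along rack x, centred at x = 0, 10 thick, top 160 above the table. Inner face at rack y = 100 mm - travel, outer at 110 mm - travel; grows towards the wall. Starts 0 to 0.04; 0.182 with both boards snug. Friction 2 N plus up to 5 N a board; stays where left. Push its outer face or pinch its top edge, which stands 40 mm above the boards.

How it is judged:
By the outcome, as a careful person would: the job done as asked, in the order asked, and still so for the second after the job is handed in, with the robot touching nothing.
It also fails if it takes over 54 s, if anything falls off the work surface, if the arm or the gripper's body presses on something with over 40 N, if the wrist force passes 120 N, or if a joint passes its speed limit or range.

ROBOT

A 6-joint arm with a two-finger parallel gripper is mounted at the origin on the work surface. World frame = base frame: x ahead of the robot, y to its left, z up, the work surface at z = 0. Lengths are in m, angles in rad, forces in N, time in s.
With the tool pointing down it reaches from about 0.275 to 0.825 m from the base axis. Payload 4.9 kg.
Tool frame: the origin (TCP) lies midway between the tips of the shut fingers; the grasp point (between the pads) lies 19 mm behind it (grip_point_offset is the distance from the TCP to the grasp point, in m); z points along the fingers, y is the line along which they close (so a half turn about z gives the same grasp; the last joint's range is limited). The gripper opens to 85 mm and grips with 20 to 120 N. Pads are 22 mm wide; open, the fingers measure 114 mm over their backs; the gripper's body (76 mm by 85 mm) begins 54 mm behind the grasp point. The pads swing forward as they close: fully open they stand 13 mm farther back than shut.
Start: joints at [-1.443, 0.326, -0.193, 1.052, 0, 1.437], TCP at [0.142, -0.531, 0.231] pointing down, gripper open.
Joint ranges: [-2.65, 2.65], [-0.97, 1.79], [-1.3, 1.35], [-1.93, 2.1], [-1.47, 1.37], [-3.14, 3.14]. Speed limits (rad/s): [2.57, 2.57, 3.14, 3.14, 3.14, 3.14].

INTERFACE

Orientations are given as a rotation vector (axis times angle).
In Python, from cell import * gives the robot as it stands. Calls block until the motion is done:
- movep(position, orientation): joint-space move of the TCP to a pose.
- move_l(position, velocity=0.15, rot=None, until_force=None): straight line of the TCP; rot=None keeps the orientation; velocity is the mean speed in m/s. With until_force (N) it stops when the force on the tool has changed by that much, and returns True; else False.
- set_joints(angles): joint-space move.
- let_go() and grab(newtons=None): open the fingers fully, or close them until they stop; newtons is the grip in N (None keeps the last).
- sleep(seconds).
- ik(position, orientation): joint angles nearest the present ones, or None.
- get_state(): the state.
- grab_frame(name): name is "scene" or "top" or "wrist"; returns a dict with "img" (384x512x3 uint8, red, green, blue), "fx", "fy", "cx", "cy" (pixels), "k1" (the pictures are not rectified: a ray, as slopes to the right and down, at radius r is drawn at 1 + k1 r^2 times it, then the intrinsics apply), "cam_to_world" (4x4, takes a point from camera to world coordinates); the wrist camera has in their place "T_tool_cam" (4x4, takes a point from camera to tool coordinates, whose origin is the TCP and whose axes are the flange's). Camera axes: x right, y down, z forward; pixel columns grow to the right and rows downward; lengths in m; the calibration is good to about 2 mm. A picture is of the moment at which its call begins: read the wrist's pose just before it. There is no depth.
A pose or a line that the arm cannot do raises MotionError and nothing moves.
- sign_off(): hands the job in, once; it reports no verdict.
Trained networks look in the newest picture that a camera, given by its name, has taken for a name from the list of things; names that differ only in an ending like _2 or _b are one class to them, and where a whole thing is asked for, a point or a joint stands for the part that bears it (a point fixed in the world has none). Each returns a list of dicts, best first, with "score" (0 to 1); they miss things now and then, are a little off and sometimes report something else, mostly with a low value. They report only what shows in the picture. A call takes as long as a camera call.
- spot_in(camera, name): "centre" ([column, row] in pixels, amid what is visible of it).
- silhouettes(camera, name): "mask" (384x512 bool, what is visible of it) and "centre" ([column, row] in pixels, amid what is visible of it).
- tip_of(camera, name): "centre" ([column, row] in pixels: a listed point, or the origin of a listed thing).
The state is a dict: "clock": time; "q": joint angles; "joint_velocities": joint speeds; "tau": joint torques, N m; "position": TCP position; "eef_rot": TCP orientation; "contact_force": force on the tool from outside, world axes, zero at the start; "wrist_torque": the same for the moment, N m; "finger_gap": opening from 0.0 (shut) to 1.0 (fully open).
Only numpy, scipy, OpenCV 4.12 (cv2) and the standard library are available. Lean on these libraries where they do the work, as an engineer would, in place of code of your own. Each camera call takes 0.05 s, during which the arm holds its last target. There are 200 camera calls.

## Working session

There is one attempt and no reset: what is moved stays moved. The work goes in short steps, each a Python script; the robot and the scene stay as the last script left them, time stands still between calls to the robot, and variables do not carry over. Pictures are saved under pics/ and viewed, on a budget of 10 in all, crops included, one or two more only if the job needs it, and the job is handed in when it is done.

```bash
mkdir -p pics; ls; python3 - <<'E'
from cell import *
import cv2,numpy as np
ims=[]
for c in ("scene","top"):
    f=grab_frame(c); ims.append(f["img"])
    print(c,f["fx"],f["fy"],f["cx"],f["cy"],f["k1"]); print(np.round(f["cam_to_world"],4).tolist())
    for n in ("green_centre","white_centre","rack"):
        print(n,[(np.round(d["centre"],1).tolist(),round(d["score"],2)) for d in tip_of(c,n)][:3])
    for n in ("green_centre","stop","white_centre","rack"):
        print("spot",n,[(np.round(d["centre"],1).tolist(),round(d["score"],2)) for d in spot_in(c,n)][:3])
cv2.imwrite("pics/a.png",ims[0][:,:,::-1]);cv2.imwrite("pics/b.png",ims[1][:,:,::-1])
f=grab_frame("wrist");print(f["fx"],f["cx"],f["cy"],f["k1"],np.round(f["T_tool_cam"],4).tolist())
s=get_state();print(s)
E
```

```text
pics
scene 455.031866037736 455.031866037736 252.01935117654955 186.19282902189576 -0.09177860931369278
[[0.4348, 0.6326, -0.6409, 1.1285], [0.9005, -0.2956, 0.319, -0.311], [0.0124, -0.7158, -0.6982, 0.7348], [0.0, 0.0, 0.0, 1.0]]
green_centre [([325.0, 181.6], 0.93)]
white_centre [([112.4, 255.3], 0.65)]
rack [([170.2, 255.8], 0.9)]
spot green_centre [([326.8, 186.2], 0.91)]
spot stop [([203.5, 215.7], 0.88)]
spot white_centre [([114.8, 258.8], 0.84)]
spot rack [([180.4, 254.7], 0.61)]
top 380.4396821883562 380.4396821883562 252.3837524821146 198.69809851426442 -0.03287674157448221
[[0.0014, -0.9842, 0.1772, 0.3936], [-1.0, -0.0013, 0.0009, 0.0048], [-0.0007, -0.1772, -0.9842, 0.8335], [0.0, 0.0, 0.0, 1.0]]
green_centre []
white_centre [([405.0, 181.9], 0.92)]
rack [([345.5, 191.2], 0.79)]
spot green_centre [([188.0, 178.7], 0.57)]
spot stop [([321.9, 184.6], 0.6)]
spot white_centre [([407.2, 183.8], 0.73)]
spot rack [([339.1, 195.8], 0.93)]
268.96831202002187 256.89311654574465 189.47879773349186 -0.01801953477686355 [[-0.0004, -0.9661, -0.2583, 0.0636], [1.0, -0.0005, 0.0003, -0.0001], [-0.0005, -0.2583, 0.9661, -0.1423], [0.0, 0.0, 0.0, 1.0]]
{'clock': 0.85, 'q': array([-1.44318513e+00,  3.26188659e-01, -1.92579998e-01,  1.05197478e+00,
        1.08254064e-05,  1.43661461e+00]), 'joint_velocities': array([ 1.79667444e-04, -4.62644050e-04,  4.24422787e-05, -5.21445185e-04,
       -1.15440382e-03, -7.37094300e-04]), 'tau': array([ 1.81636213e-03, -4.43291724e+01,  2.62758815e+01,  6.12250988e-04,
       -3.06877075e-05, -4.57609897e-07]), 'position': array([ 0.14237612, -0.53129348,  0.23129463]), 'eef_rot': array([3.11466475e+00, 4.10043131e-01, 1.67311905e-05]), 'contact_force': array([-0.04499299,  0.49844662,  0.55758551]), 'wrist_torque': array([ 0.02013015,  0.0274474 , -0.0052687 ]), 'finger_gap': 1.0038448374762718}
```

View pics/a.png

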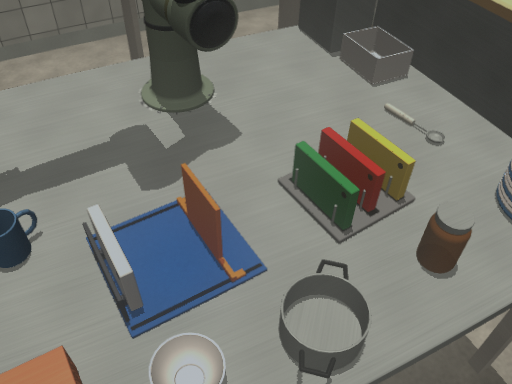

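View pics/b.png

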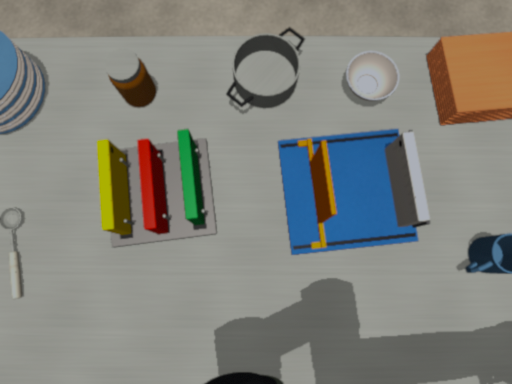

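The scene view shows the green board in the nearest slot of the stand (centre about 325,182). The rack has the white board by its wall (112,255) and the orange stop (203,215). In the top view, green's top edge runs from (184,131) to (199,218) and the rack's corners are at about (279,140), (400,130), (416,240) and (292,252). I'll fit box models to the masks in both cameras.

```bash
cat > h.py <<'E'
import numpy as np,cv2
from scipy.optimize import minimize
def proj(f,P):
    T=np.linalg.inv(f["cam_to_world"]);p=P@T[:3,:3].T+T[:3,3]
    s=p[:,:2]/p[:,2:];s=s*(1+f["k1"]*(s**2).sum(1,keepdims=True))
    return s*f["fx"]+[f["cx"],f["cy"]]
def box(x0,x1,y0,y1,z0,z1): return np.array([[x,y,z] for x in(x0,x1) for y in(y0,y1) for z in(z0,z1)])
def place(P,x,y,a):
    c,s=np.cos(a),np.sin(a); return P@np.array([[c,s,0],[-s,c,0],[0,0,1]])+[x,y,0]
def hull(f,P,k=4):
    m=np.zeros((384*k,512*k),np.uint8)
    q=((proj(f,P)+.5)*k-.5).astype(np.float32)
    cv2.fillConvexPoly(m,np.round(cv2.convexHull(q)[:,0]*16).astype(np.int32),1,shift=4)
    return cv2.resize(m.astype(np.float32),(512,384),interpolation=cv2.INTER_AREA)
def fit(cost,x0,d):
    x=np.array(x0,float)
    for _ in range(2):
        s=np.vstack([x]+[x+np.eye(len(x))[i]*d[i] for i in range(len(x))])
        r=minimize(cost,x,method="Nelder-Mead",options=dict(initial_simplex=s,maxiter=300,xatol=1e-5,fatol=.1));x=r.x
    return r
def iou(a,b): return 1-np.minimum(a,b).sum()/np.maximum(a,b).sum()
BOARD=lambda z:box(-.09,.09,-.012,.012,z,z+.11)
E
python3 - <<'E'
from cell import *
import pickle,numpy as np
D={}
for c in("scene","top"):
    f=grab_frame(c);D[c]=dict(f=f,m={})
    for n in("green_centre","white_centre","stop","rack"):
        r=silhouettes(c,n); 
        D[c]["m"][n]=r
        print(c,n,[(round(d["score"],2),int(d["mask"].sum()),np.round(d["centre"]).tolist()) for d in r])
pickle.dump(D,open("d.pkl","wb"))
E
cat > fit.py <<'E'
from h import *
import pickle
D=pickle.load(open("d.pkl","rb"))
def hsv(f): return cv2.cvtColor(f["img"],cv2.COLOR_RGB2HSV).astype(int)
F={c:D[c]["f"] for c in D}
H={c:hsv(F[c]) for c in D}
def col(c,lo,hi,box):
    h=H[c];m=(h[...,0]>=lo)&(h[...,0]<=hi)&(h[...,1]>110)
    o=np.zeros_like(m);x0,x1,y0,y1=box;o[y0:y1,x0:x1]=m[y0:y1,x0:x1];return o.astype(np.float32)
G={"scene":col("scene",45,80,(270,370,130,240)),"top":col("top",45,80,(170,215,120,230))}
for cams in(("scene","top"),("scene",),("top",)):
    r=fit(lambda p:sum(iou(hull(F[c],place(BOARD(.012),*p)),G[c]) for c in cams),(.43,.15,.0),(.03,.03,.1));print("green",cams,r.x.round(4),r.fun)
# rack: label fit
rw={c:D[c]["m"] for c in D}
def rend(c,p):
    x,y,a,t,wx,wy,wa=p;f=F[c];R=lambda b:hull(f,place(b,x,y,a),2)>.5
    L=np.zeros((384,512),np.uint8)
    L[R(box(-.13,.13,-.14,.14,0,.008))]=1
    L[R(box(-.13,.13,-.138,-.13,0,.08))]=4
    w=hull(f,place(place(BOARD(.008),wx,wy,wa),x,y,a),2)>.5;L[w]=2
    L[R(box(-.07,.07,.1-t,.11-t,.02,.16))]=3
    return L
T={}
for c in D:
    b=col(c,100,125,(80,270,150,330) if c=="scene" else (270,440,120,265));o=col(c,5,22,(80,270,150,330) if c=="scene" else (270,440,120,265))
    L=np.zeros((384,512),np.uint8);L[b>0]=1;L[o>0]=3
    if rw[c]["white_centre"]: L[rw[c]["white_centre"][0]["mask"]]=2
    T[c]=L
def cost(p,cams=("scene","top")):
    s=0
    for c in cams:
        L=rend(c,p)
        for k in(1,2,3): s+=((L==k)!=(T[c]==k)).sum()
    return s+1e5*max(0,-(p[5]+.118))
for cams in(("scene","top"),("scene",),("top",)):
    r=fit(lambda p:cost(p,cams),(.42,-.22,.05,.03,0,-.112,0),(.03,.03,.1,.02,.01,.008,.05));print(cams,r.x.round(4),r.fun)
    if len(cams)==2:p=r.x
ims=[]
for c in D:
    im=F[c]["img"][:,:,::-1].copy();L=rend(c,p)
    for k in(1,2,3): cv2.drawContours(im,cv2.findContours((L==k).astype(np.uint8),0,1)[0],-1,[(0,255,255),(0,0,255),(255,255,255)][k-1],1)
    x=slice(70,280) if c=="scene" else slice(260,470);ims.append(cv2.resize(im[115:335,x],None,fx=1.9,fy=2.4))
cv2.imwrite("pics/c.png",np.hstack(ims))
E
python3 fit.py
```

```text
scene green_centre []
scene white_centre [(0.72, 1785, [116.0, 256.0])]
scene stop [(0.65, 2219, [205.0, 214.0])]
scene rack [(0.76, 13766, [180.0, 255.0])]
top green_centre [(0.96, 1727, [190.0, 178.0])]
top white_centre [(0.6, 3008, [404.0, 185.0]), (0.57, 1914, [322.0, 185.0])]
top stop [(0.72, 1760, [323.0, 184.0])]
top rack [(0.8, 12858, [339.0, 193.0])]
green ('scene', 'top') [0.5727 0.132  0.146 ] 0.9300333857536316
green ('scene',) [0.5064 0.1876 0.0488] 0.8026743531227112
green ('top',) [0.5733 0.1322 0.1497] 0.10955989360809326
('scene', 'top') [ 0.5623 -0.206   0.1088  0.0329 -0.0039 -0.1079 -0.0029] 4570.0
('scene',) [ 0.5607 -0.2045  0.102   0.0353 -0.0032 -0.1102 -0.0036] 2686.0
('top',) [ 0.565  -0.2052  0.1041  0.032  -0.0064 -0.1074  0.0195] 1655.0
```

```bash
cat >> fit.py <<'E'
print({c:G[c].sum() for c in G}, H["scene"][185:190,325])
G["scene"]=col("scene",40,90,(270,370,130,240))
for cams in(("scene","top"),("scene",)):
    r=fit(lambda p:sum(iou(hull(F[c],place(BOARD(.012),*p)),G[c]) for c in cams),(.573,.132,.146),(.01,.01,.05));print("green",cams,r.x.round(4),r.fun)
im=[]
for c in D:
    a=F[c]["img"][:,:,::-1].copy();cv2.drawContours(a,cv2.findContours((hull(F[c],place(BOARD(.012),.5733,.1322,.148))>.5).astype(np.uint8),0,1)[0],-1,(0,255,255),1)
    y,x=(130,270) if c=="scene" else (115,140);im.append(cv2.resize(a[y:y+120,x:x+120],(360,360)))
big=cv2.imread("pics/c.png");cv2.imwrite("pics/c2.png",cv2.resize(np.vstack([cv2.resize(big,(720,400)),np.hstack(im)]),(568,600)))
E
python3 fit.py | tail -8
```

```text
('top',) [ 0.565  -0.2052  0.1041  0.032  -0.0064 -0.1074  0.0195] 1655.0
{'scene': np.float32(600.0), 'top': np.float32(1575.0)} [[60 74 62]
 [58 78 62]
 [60 74 62]
 [58 78 62]
 [62 78 62]]
green ('scene', 'top') [0.5722 0.1322 0.1445] 0.9304617047309875
green ('scene',) [ 0.5553  0.1471 -0.0237] 0.8031758666038513
```

View pics/c2.png

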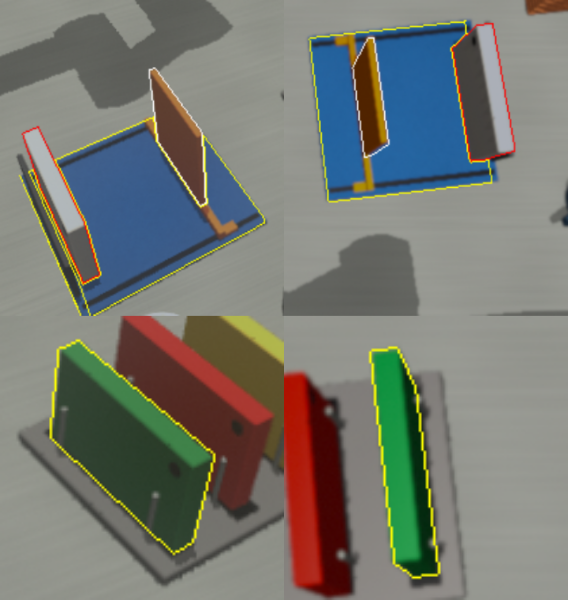

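The fits overlay all edges well: green at (0.573, 0.132) with yaw 0.148, and the rack at (0.563, -0.2055) with yaw 0.105. The white board's centre is at rack y of about -0.108 and the stop's travel is about 0.033. Next I'll move above green and take one close look.

```bash
cat >> h.py <<'E'
def down(psi): return [np.pi*np.cos(psi/2),np.pi*np.sin(psi/2),0]
RK=(.563,-.2055,.105)
def rk(x,y,z): return place(np.array([[x,y,z]]),*RK)[0]
E
python3 - <<'E'
from cell import *
from h import *
from scipy.spatial.transform import Rotation as R
g=(.573,.132);movep([*g,.25],down(.148))
s=get_state();f=grab_frame("wrist");print(s["clock"],s["position"],s["q"].round(2))
T=np.eye(4);T[:3,:3]=R.from_rotvec(s["eef_rot"]).as_matrix();T[:3,3]=s["position"];f["cam_to_world"]=T@f["T_tool_cam"]
a=f["img"][:,:,::-1].copy();h=cv2.cvtColor(f["img"],cv2.COLOR_RGB2HSV).astype(int)
m=((h[...,0]>40)&(h[...,0]<85)&(h[...,1]>60)).astype(np.float32)
r=fit(lambda p:iou(hull(f,place(BOARD(.012),*p)),m),(*g,.148),(.01,.01,.05));print(r.x.round(4),r.fun)
cv2.drawContours(a,cv2.findContours((hull(f,place(BOARD(.012),*r.x))>.5).astype(np.uint8),0,1)[0],-1,(0,255,255),1)
cv2.imwrite("pics/w.png",a)
E
```

```text
4.1333 [0.57316919 0.13115327 0.24996342] [ 0.1   0.39 -0.06  1.13 -0.    3.09]
[0.5725 0.132  0.1294] 0.29212844371795654
```

View pics/w.png

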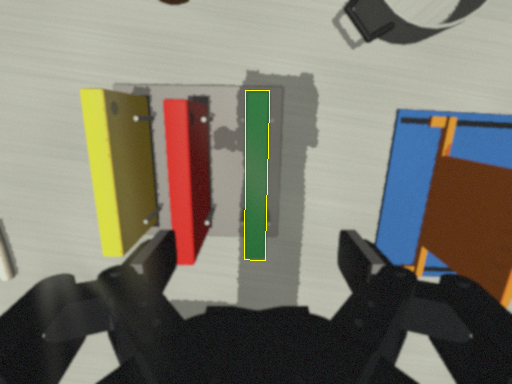

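The wrist view shows green at column 257, midway between the fingers, and clear of the red board. Now I'll grasp it and place it in the rack.

```bash
python3 - <<'E'
from cell import *
from h import *
g=(.5725,.132)
print(move_l([*g,.076],.15,rot=down(.138),until_force=15),get_state()["position"])
grab(60);sleep(.1)
s=get_state();print(s["clock"],s["position"],s["finger_gap"],s["contact_force"])
z0=s["position"][2]
print(move_l([*g,z0+.19],.18))
s=get_state();print(s["finger_gap"],s["contact_force"])
p=rk(0,-.018,0)
print(ik([p[0],p[1],z0+.19],down(.105)))
movep([p[0],p[1],z0+.19],down(.105))
s=get_state();print(s["clock"],s["position"],s["q"].round(2),s["finger_gap"],z0)
cv2.imwrite("pics/s2.png",grab_frame("wrist")["img"][:,:,::-1])
E
```

```text
False [0.57327843 0.13207988 0.07689656]
6.1833 [0.57272382 0.13221646 0.07633616] 0.2708323708547099 [-0.84865262  0.14943463  3.59326441]
False
0.2710502783035434 [ 0.45026429 -0.55559433 -4.50930001]
[-0.49806219  0.41616091  0.03079927  1.18543469  0.          2.53853046]
8.725 [ 0.56516229 -0.22213152  0.26622833] [-0.5   0.42  0.03  1.19  0.    2.54] 0.2748726628968788 0.07633616453585193
```

View pics/s2.png

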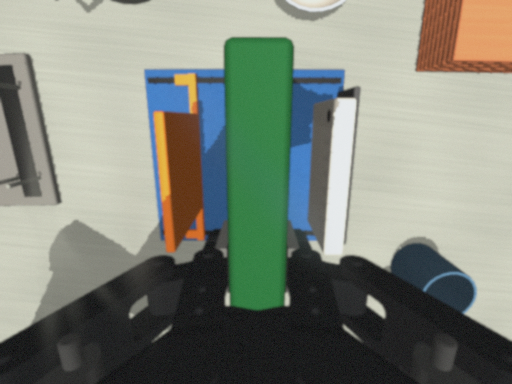

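The board is held upright, square to the base and roughly midway between the stop (columns 155-200) and the white board (315-355). Lowering it now.

```bash
python3 - <<'E'
from cell import *
from h import *
z0=.0763;p=rk(0,-.018,0)
print(move_l([p[0],p[1],z0+.008],.15,until_force=20))
print(move_l([p[0],p[1],z0-.010],.02,until_force=6))
s=get_state();print(s["clock"],s["position"],s["contact_force"])
let_go();sleep(.2)
print(move_l([p[0],p[1],.27],.2))
print(get_state()["clock"])
cv2.imwrite("pics/s3.png",np.hstack([grab_frame("wrist")["img"],grab_frame("scene")["img"]])[:,:,::-1][:,100:900])
E
```

```text
False
True
10.7667 [ 0.56485555 -0.22341705  0.07232871] [ 0.04233719 -0.35468506  3.64617382]
False
12.7417
```

View pics/s3.png

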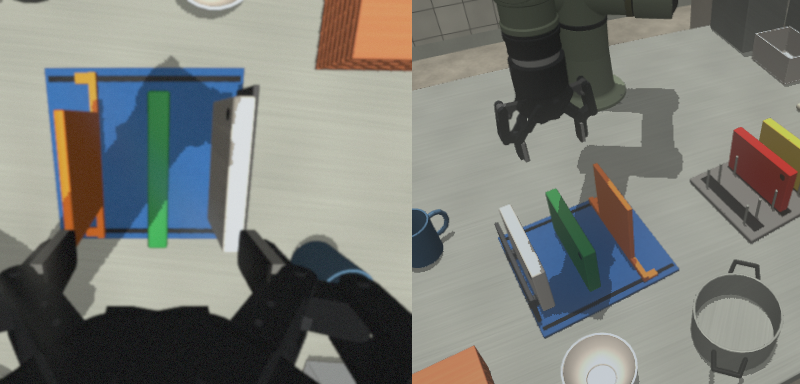

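Green stands upright on the base between the white board and the stop. Now I'll push the stop's outer face with the closed fingers.

```bash
python3 - <<'E'
from cell import *
from h import *
def st(m):
    s=get_state();P=s["position"];d=P-[RK[0],RK[1],0];c,n=np.cos(RK[2]),np.sin(RK[2])
    print(m,round(s["clock"],2),"rack xy",round(c*d[0]+n*d[1],4),round(-n*d[0]+c*d[1],4),P[2].round(4),s["contact_force"].round(1),s["finger_gap"].round(2))
move_l(rk(0,.135,.27),.25);grab(30)
print(move_l(rk(0,.135,.105),.2,until_force=15));st("down")
print(move_l(rk(0,.06,.105),.05,until_force=25));st("a")
print(move_l(rk(0,-.035,.105),.05,until_force=25));st("b")
print(move_l(rk(0,-.075,.105),.02,until_force=20));st("c")
cv2.imwrite("pics/s4.png",np.hstack([grab_frame("top")["img"],grab_frame("scene")["img"][:,:288]])[:,:,::-1])
E
```

```text
FalseTraceback (most recent call last):
  File "<stdin>", line 7, in <module>
  File "<stdin>", line 5, in st
AttributeError: 'float' object has no attribute 'round'
```

```bash
cat >> h.py <<'E'
def st(s,m):
    P=s["position"];d=P-[RK[0],RK[1],0];c,n=np.cos(RK[2]),np.sin(RK[2])
    print(m,round(s["clock"],2),"rack xy",round(c*d[0]+n*d[1],4),round(-n*d[0]+c*d[1],4),P[2].round(4),np.round(s["contact_force"],1),round(s["finger_gap"],2))
E
python3 - <<'E'
from cell import *
from h import *
st(get_state(),"down")
print(move_l(rk(0,.06,.105),.05,until_force=25));st(get_state(),"a")
print(move_l(rk(0,-.035,.105),.05,until_force=25));st(get_state(),"b")
print(move_l(rk(0,-.075,.105),.02,until_force=20));st(get_state(),"c")
cv2.imwrite("pics/s4.png",np.hstack([grab_frame("top")["img"],grab_frame("scene")["img"][:,:288]])[:,:,::-1])
E
```

```text
down 15.34 rack xy 0.0008 0.1347 0.1059 [-0.7 -0.6  0.6] 0.0
False
a 16.99 rack xy 0.0 0.0599 0.105 [ 0.1  0.4 -0.3] 0.0
False
b 19.04 rack xy -0.0001 -0.0329 0.105 [0.2 9.9 6.1] 0.0
True
c 19.68 rack xy -0.0005 -0.0318 0.1049 [0.  3.3 2.2] -0.0
```

View pics/s4.png

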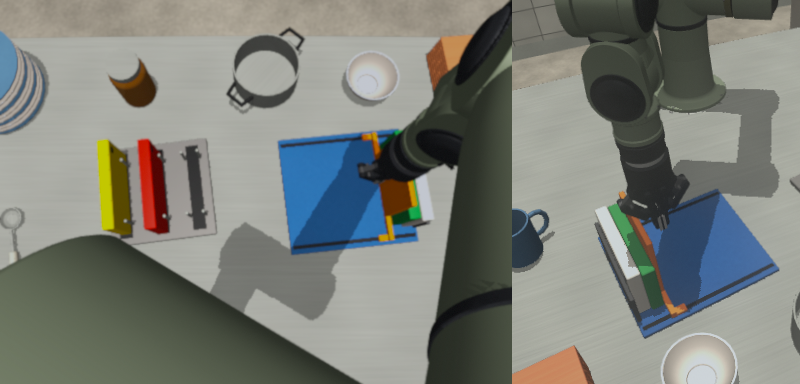

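The stop has moved up, but the fingers stopped at rack y -0.032. I can't tell yet whether it's snug, so I'll back off and measure.

```bash
cat > chk.py <<'E'
from cell import *
from h import *
import sys
ims=[]
F={c:grab_frame(c) for c in("top","scene")}
def omask(f):
    h=cv2.cvtColor(f["img"],cv2.COLOR_RGB2HSV).astype(int);m=(h[...,0]>=4)&(h[...,0]<=22)&(h[...,1]>110);return m
best=[]
for c,f in F.items():
    sl=(slice(120,260),slice(280,440)) if c=="top" else (slice(150,330),slice(80,270))
    m=omask(f)[sl];sc=[]
    for t in np.arange(.1,.2,.002):
        sc.append(iou(hull(f,place(box(-.07,.07,.1-t,.11-t,.02,.16),*RK),2)[sl],m.astype(np.float32)))
    print(c,"stop",.1+.002*np.argmin(sc),min(sc))
    a=f["img"][:,:,::-1].copy()
    x,y=(300,115) if c=="top" else (70,170);ims.append(cv2.resize(a[y:y+160,x:x+150],(400,426),interpolation=cv2.INTER_CUBIC))
cv2.imwrite(sys.argv[1],np.hstack(ims));st(get_state(),"")
E
python3 - <<'E'
from cell import *
from h import *
move_l(rk(0,.0,.105),.1);move_l(rk(0,.05,.26),.25);q=get_state()["q"];q[0]+=.9;set_joints(q)
E
python3 chk.py pics/s5.png
```

```text
top stop 0.178 0.16419464
scene stop 0.18 0.57135975
 22.96 rack xy -0.0361 0.551 0.2589 [-0.1  0.1  0.4] 0.0
```

View pics/s5.png

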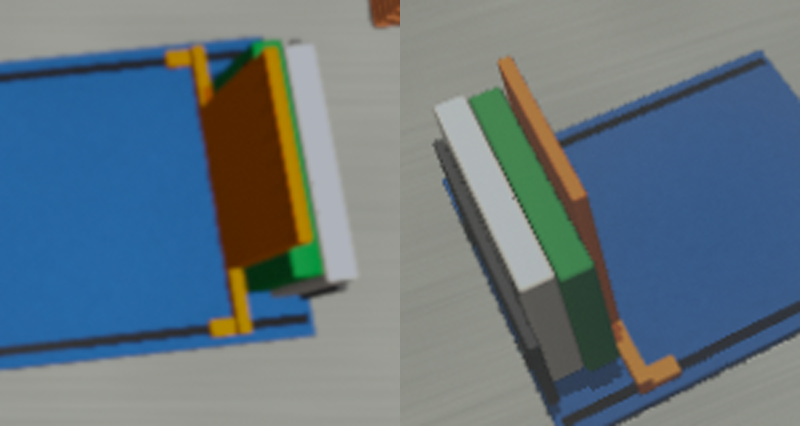

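Both boards look upright and together. The stop measures about 0.179 with a few mm of error, against 0.182 for snug. I'll do a second, slow push with the gripper turned 90° so the slim side of the fingers makes contact, and watch force against travel.

```bash
python3 - <<'E'
from cell import *
from h import *
psi=.105+np.pi/2
movep(rk(0,.02,.25),down(psi));print(get_state()["q"].round(2))
print(move_l(rk(0,.02,.103),.2,until_force=15));st(get_state(),"down")
print(move_l(rk(0,-.045,.103),.08,until_force=12));st(get_state(),"a")
for y in (-.053,-.057,-.061,-.066,-.072):
    r=move_l(rk(0,y,.103),.012,until_force=22);st(get_state(),r)
    if r or abs(get_state()["contact_force"][1])>20: break
sleep(.2);st(get_state(),"hold")
move_l(rk(0,.03,.103),.12);move_l(rk(0,.05,.26),.25);q=get_state()["q"];q[0]+=.9;set_joints(q)
E
python3 chk.py pics/s6.png
```

```text
[-0.44  0.39 -0.05  1.13  0.    1.02]
False
down 25.77 rack xy 0.0008 0.0199 0.104 [ 0.2 -0.2  0.9] 0.0
False
a 26.73 rack xy -0.0002 -0.0446 0.1028 [-0.   1.  -0.5] -0.0
False 27.55 rack xy -0.0001 -0.053 0.103 [ 0.7 -0.2 -0.2] -0.0
False 28.03 rack xy 0.0 -0.0569 0.103 [-0.3  1.5 -0.1] 0.0
False 28.52 rack xy -0.0001 -0.0566 0.1029 [-1.  13.5  6.5] 0.0
False 29.08 rack xy -0.0004 -0.0562 0.1026 [-2.5 27.6 11.7] -0.01
hold 29.28 rack xy -0.0004 -0.0562 0.1026 [-2.4 27.4 11.2] 0.0
top stop 0.178 0.1646393
scene stop 0.18 0.5729183
 32.94 rack xy -0.0362 0.5509 0.2588 [-0.8  0.8 -0.5] -0.0
```

View pics/s6.png

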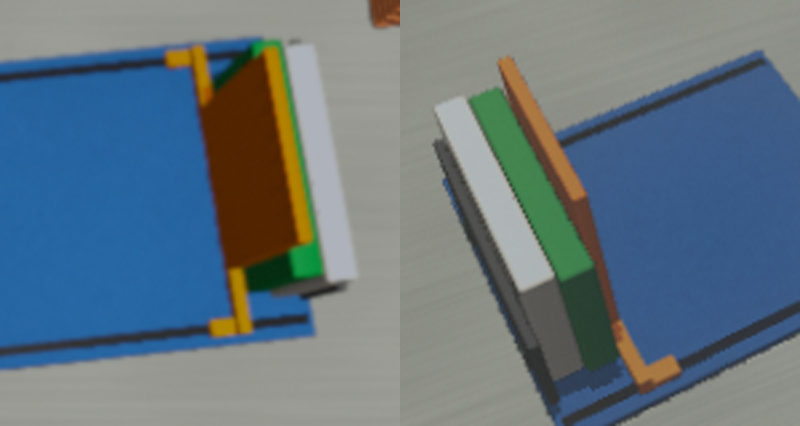

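The push met a hard stop: the stop didn't move under 27 N, well above its 12 N maximum friction. The picture hasn't changed: white (about 490,190) and green (535,180) stand upright together between the wall and the stop, and the arm is clear. Handing in.

```bash
python3 -c "
from cell import *
sign_off()"
```

```text
the job is handed in; nothing more can be done
```

The job is done and handed in, with the arm clear of everything. I took the green board from the stand and stood it on the rack base between the white board and the stop. I then pushed the orange stop up with the closed fingers until both boards were against the end wall.

- **Boards:** the last pictures show both upright, pressed together between the wall and the stop, with the green board on the base.
- **Snugness:** a second push met a hard stop. The stop did not move under about 27 N, against at most 12 N of friction.
- **Disagreement:** the camera fits put the stop at 0.178 and 0.180 m, against the nominal 0.182 m. The scene-camera fit was poor. The shortfall is about the calibration error, so I went by the force check.
- **First push:** it ended about 25 mm earlier than I expected for the fingertips, so a wider part of the gripper may have touched the stop. That push was set to stop at a 20 N change, well under the 40 N limit. I made the second push with the gripper turned 90°.
- **Time:** the robot clock read about 33 s of the 54 s allowed.

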